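# Present a sample pot to the bench colour reader and start the reading

### The job

A sample pot already stands in the nest of the bench colour reader. With the fingertips on its upright push plate, push the reader's sprung slide all the way in, then let it come back by itself until the spring pawl has caught it at the reading position in front of the lens; then press the key on top of the reader fully down and let go of it. Grasp and lift nothing, do not touch the pot or the pawl, and leave the other things where they are.

Things in the scene. Friction and masses are not known exactly. Their poses are not given: they have to be found in the camera images.
- reader: Fixed colour reader for sample pots: base plate 215 x 125 mm, 14 mm high, with a sprung slide; white optical head (80 x 78 x 100 mm high) on its left, lens facing the slide. Origin: on the bench under the reading position; x = direction the slide is pushed in (away from you, yaw within 0.3 rad), y left. In the push plate's path nothing is above 36 mm: fingertips may go at 42 mm or higher.
- slide (a joint): Travel of the sprung slide in m: 0 = out (as found), 0.09 = end stop. Spring: 5 N at 0, 10.5 N at 0.09, plus damping of 35 N per m/s; let go, it returns by itself at up to 0.25 m/s. Once it has been in beyond 0.06 the pawl snaps in behind its stop pin, and it comes back only to 0.055 (the reading position) and stays. Let go earlier, it runs out again or hangs on the pawl's corner.
- push_face (a point): Centre of the front of the slide's upright push plate (58 mm wide, 28 to 84 mm above the bench; this point is 56 mm up). It faces -x of the reader and moves with the slide: 155 mm in front of the reader's origin with the slide out, 65 mm with it fully in. Its side edges fold back to 14.5 mm behind the face, 61 mm over all. The pot's wall is 76 mm behind the face.
- nest (a point): Centre of the floor of the pot nest on the slide, 36 mm above the bench; a ring of 60 mm outside diameter and 20 mm height stands round it. 100 mm behind the push face.
- pot_mid (a point): Centre, half-way up, of the sample pot that stands in the nest (white lid, 50 mm diameter, 66 mm high, loose; its top is 102 mm above the bench). Not to be touched.
- pawl (a joint): Angle of the spring pawl in rad, a dark steel strut on a pivot at the right (-y) side of the base, 38 to 51 mm above the bench, with a thumb tail: 0 = swung in to its rest (also when latched), up to 0.15 while the slide's stop pin pushes it aside. It works by itself and must not be touched.
- pawl_tip (a point): Top of the free end of the spring pawl, 48 mm above the bench.
- read_key (a joint): Travel of the key on the reader's head in m: 0 = up, 0.006 = fully down; pressed straight down, 1.5 N to start and 5 N at the bottom, springs back.
- key_top (a point): Centre of the top of the round key (26 mm diameter), on top of the reader's head, 122 mm above the bench; 8 mm in front (-x) and 90 mm to the left (+y) of the reader's origin. It moves with the key.
- sample_pot_1: Another sample pot, waiting on the bench to the right of the reader (blue lid, 50 mm diameter, 66 mm high). Origin at the centre of its underside. A bystander.
- sample_pot_2: Another sample pot, waiting on the bench to the right of the reader (white lid, reddish contents, 50 mm diameter, 66 mm high). Origin at the centre of its underside. A bystander.
- thermometer: Folding food thermometer, 46 x 152 x 18 mm, lying right of the slide. Origin under its centre, long side along its y. A bystander.
- pen_blue_a: Ball pen, 12 x 142 x 12 mm, lying left of the slide in front of the optical head. Origin under its centre, long side along its y. A bystander.
- calculator: Pocket calculator, 118 x 68 x 15 mm, at the right edge of the bench. Origin under its centre. A bystander.
- stapler: Stapler, 34 x 135 x 46 mm, left of the reader. Origin under its centre. A bystander.
- tape_1: Roll of tape, 100 mm diameter, 25 mm high, near the right front corner. Origin under its centre. A bystander.
- padlock: Padlock lying flat, 76 x 38 x 20 mm, near the front edge on the left. Origin under its centre. A bystander.
Things that resemble listed ones, but are neither listed nor needed, are in the scene too. What is shaped like the part that bears pot_mid but red is not meant.

How it is judged:
On the way, in this order (a step that is already met when the one before it is completed fails the run):
1. the slide is pushed in to within 8 mm of its end stop (value of joint slide above 0.082 m), for 0.05 s.
2. the slide has been let go and stands latched behind the pawl at the reading position (value of joint slide between 0.05 and 0.059 m and velocity of joint slide between -0.01 and 0.01 m/s and value of joint pawl below 0.04 rad and contact force between the fingers and slide below 0.1 N), for 0.2 s.
3. the key is pressed down (at least 4.5 of its 6 mm) while the slide is latched (value of joint read_key above 0.0045 m and value of joint slide between 0.05 and 0.059 m), for 0.05 s.
At the end, for the whole second after the job is handed in: The slide rests latched behind the pawl at the reading position (0.055 m, within about 5 mm), the pot stands upright in its nest, and the key is up again after having been pressed (value of joint slide between 0.05 and 0.059 m and velocity of joint slide between -0.01 and 0.01 m/s and value of joint pawl below 0.04 rad and value of joint read_key below 0.0015 m and distance between pot_mid and nest below 0.039 m and angle between pot_mid's own z axis and vertical below 0.12 rad); the robot touches nothing.
It fails at once if the sample pot is touched by the robot (contact force between any of the fingers, the arm and sample_pot_0 above 0.5 N).
It fails at once if the sample pot leaves its nest (distance between pot_mid and nest above 0.05 m).
It fails at once if the pawl is touched by the robot (contact force between any of the fingers, the arm and pawl above 0.5 N).
It fails at once if a bystander is moved by more than 20 mm (distance of any of sample_pot_1, sample_pot_2, thermometer, pen_blue_a, calculator, stapler, tape_1, padlock from where it was at the start of the episode above 0.02 m).
It fails at once if the push plate is gripped, or pulled from behind, instead of pushed on its front (contact force between the fingers and plate_rear above 0.5 N or contact force between the fingers and plate_right_edge above 0.5 N or contact force between the fingers and plate_left_edge above 0.5 N).
It also fails if it takes over 48 s, if anything falls off the work surface, if the arm or the gripper's body presses on something with over 40 N, if the wrist force passes 120 N, or if a joint passes its speed limit or range.

### The arm

A 7-joint arm with a two-finger parallel gripper is mounted at the origin on a cart in front of the work surface, level with it; the furniture and walls round the work are solid. World frame = base frame: x ahead of the robot, y to its left, z up, the work surface at z = 0. Lengths are in m, angles in rad, forces in N, time in s.
With the tool pointing down it reaches from about 0.4 to 0.85 m from the base axis. Payload 10.4 kg.
Tool frame: the origin (TCP) lies at the very end of the fingers, on their centre line; the grasp point (between the pads) lies 19 mm behind it (manip.grip_depth is the distance from the TCP to the grasp point, in m); z points along the fingers, x is the direction in which the jaws open and shut, and the axes are right-handed (so a half turn about z gives the same grasp; the last joint's range is limited). The gripper opens to 85 mm and grips with 20 to 120 N. Pads are 22 mm wide; open, the fingers measure 114 mm over their backs; the gripper's body (76 mm by 85 mm) begins 54 mm behind the grasp point. The pads swing forward as they close: fully open they stand 13 mm farther back than shut.
Start: joints at [1.122, 0.332, -0.065, 1.46, 0.022, 1.35, -0.088], TCP at [0.258, -0.569, 0.231] pointing down, gripper open.
Joint ranges: [-2.6, 2.6], [-0.5, 2.12], [-1.47, 1.34], [0.16, 2.42], [-1.27, 4.41], [0.06, 2.06], [-2.6, 2.6]. Speed limits (rad/s): [2.22, 2.22, 2.79, 2.79, 3.14, 3.14, 3.14].

### API

Orientations are given as a unit quaternion [x, y, z, w].
In Python, from workcell import manip, cams gives the robot as it stands. The module is installed in compiled form; this text tells all that it offers.
- The arm moves only by the tool move_arm, never from a script. Its arguments are lists of equal length, an entry for each row: "claw": the opening, from 0 (shut) to 1 (fully open); "dp": the shift along the tool's x, y, z as a fraction of full scale, a list of three; "turn": the turn, a rotation vector about the tool's x, y, z as a fraction of full scale, a list of three. A call has 1 to 8 rows; each row shifts and turns the commanded pose from where the row before left it, along the tool's axes as they then stand; what a row does not reach is not made up. Full scale, the value 1, is 200 mm for a shift and 45 degrees for a turn. A row lasts 1/12 s, in which the tool goes at most 41.7 mm and 7.16 degrees, less where a joint would pass 70% of its speed; a pose out of reach is approached as far as the arm can. A call with a number of a shift or a turn outside -1 to 1 is refused whole. A call with a gripper value outside its range is refused whole. The fingers move at their own pace and stop on an object; "grip_force" is the grip in N (left out, the last holds). Time passes only in rows, so rows that do not move let the fingers close. It gives the time, the measured TCP pose, the force and the opening at its end, in the units of the state.
- manip.get_obs(): the state, without advancing time (a new reading comes with each control period).
- cams.camera(name): name is "scene" or "top" or "wrist"; returns the picture (400x640x3 uint8, red, green, blue); there is no depth.
- cams.camera_info(name): a dict with "fx", "fy", "cx", "cy" (pixels), "pose" (4x4, takes a point from camera to world coordinates); the wrist camera has in their place "tool_from_camera" (4x4, takes a point from camera to tool coordinates, whose origin is the TCP and whose axes are the tool frame's). Camera axes: x right, y down, z forward; pixel columns grow to the right and rows downward; lengths in m; the calibration is good to about 2 mm. A picture is of the moment at which its call begins: read the wrist's pose just before it. camera_info takes no time and is no camera call.
- manip.hand_in(): hands the job in, once; it reports no verdict.
The state is a dict: "clock": time; "joint_pos": joint angles; "joint_velocities": joint speeds; "tau": joint torques, N m; "position": TCP position; "ee_rot": TCP orientation; "ft_force": force on the tool from outside, world axes, zero at the start; "torque": the same for the moment, N m; "grip_width": opening from 0.0 (shut) to 1.0 (fully open).
Only numpy, scipy, OpenCV 4.12 (cv2) and the standard library are available. Lean on these libraries where they do the work, as an engineer would, in place of code of your own. Each camera call takes 0.05 s, during which the arm holds its last target.

## Working session

There is one attempt and no reset: what is moved stays moved. The work goes in short steps, Python scripts to look and compute and a tool call to move; the robot and the scene stay as the last step left them, time stands still between calls to the robot, and variables do not carry over. Pictures are saved under pics/ and viewed, and the job is handed in when it is done.

Besides the shell and the picture viewer there is one more tool, called by a JSON object that holds its "op" and its "data", one argument or row to a line. move_arm: Moves the arm, as the interface text tells. Shift numbers are shares of 200 mm and turn numbers shares of 45 degrees, none past 1 either way. Its arguments: {"type":"object","properties":{"claw":{"type":"array","items":{"type":"number"}},"dp":{"type":"array","items":{"type":"array","items":{"type":"number"}}},"turn":{"type":"array","items":{"type":"array","items":{"type":"number"}}},"grip_force":{"type":"number"}},"required":["claw","dp","turn"]}

```bash
mkdir -p pics; python3 - <<'E'
from workcell import manip, cams
import cv2, numpy as np
print(manip.get_obs())
for n in ["scene","top","wrist"]:
    im=cams.camera(n); cv2.imwrite(f"pics/{n}0.png",im[:,:,::-1]); print(n,cams.camera_info(n))
E
```

```text
{'clock': 0.0, 'joint_pos': array([ 1.1223622 ,  0.33289923, -0.06469238,  1.46097072,  0.02161436,
        1.3499126 , -0.0884961 ]), 'joint_velocities': array([-6.71408559e-04, -8.36630928e-05, -1.25277281e-03, -2.72380117e-04,
        2.19809096e-04, -1.43533112e-03, -1.22934462e-03]), 'tau': array([ 4.13736634e-04, -6.25432920e+01,  4.97030094e-02, -3.91605628e+01,
        1.63050089e-02,  9.85386840e-03, -1.99942249e-06]), 'position': array([ 0.25799809, -0.56883214,  0.23048481]), 'ee_rot': array([ 8.40565082e-01, -5.41710055e-01, -6.50342315e-04, -3.67426354e-04]), 'ft_force': array([ 0.46231341, -0.13008084, -0.20771232]), 'torque': array([0.01631157, 0.00063664, 0.0742366 ]), 'grip_width': 1.0005639028779552}
scene {'fx': 495.3705291692139, 'fy': 495.3705291692139, 'cx': 320.0581021575546, 'cy': 193.38668918411727, 'pose': array([[-0.83239783, -0.34268511,  0.43552355,  0.01436001],
       [-0.55384445,  0.54170053, -0.63231073,  0.84100177],
       [-0.01923987, -0.76754639, -0.64070459,  0.85344596],
       [ 0.        ,  0.        ,  0.        ,  1.        ]])}
top {'fx': 454.28961192194015, 'fy': 454.28961192194015, 'cx': 323.2157749115287, 'cy': 197.88263725107265, 'pose': array([[-0.00203566, -0.9960321 ,  0.08897137,  0.42295109],
       [-0.99903273, -0.00188251, -0.04393249,  0.1428124 ],
       [ 0.04392566, -0.08897474, -0.99506484,  1.43889438],
       [ 0.        ,  0.        ,  0.        ,  1.        ]])}
wrist {'fx': 305.9149353539102, 'fy': 305.9149353539102, 'cx': 322.51757820982283, 'cy': 194.21318277847982, 'tool_from_camera': array([[ 9.99999942e-01,  2.29786350e-04, -2.52418929e-04,
         9.87988171e-05],
       [-1.51787071e-04,  9.61691578e-01,  2.74133702e-01,
        -6.98077095e-02],
       [ 3.05741341e-04, -2.74133648e-01,  9.61691556e-01,
        -1.42559790e-01],
       [ 0.00000000e+00,  0.00000000e+00,  0.00000000e+00,
         1.00000000e+00]])}
```

View pics/scene0.png

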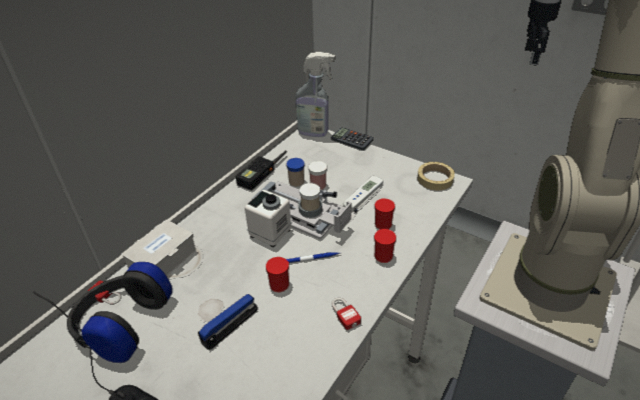

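View pics/top0.png

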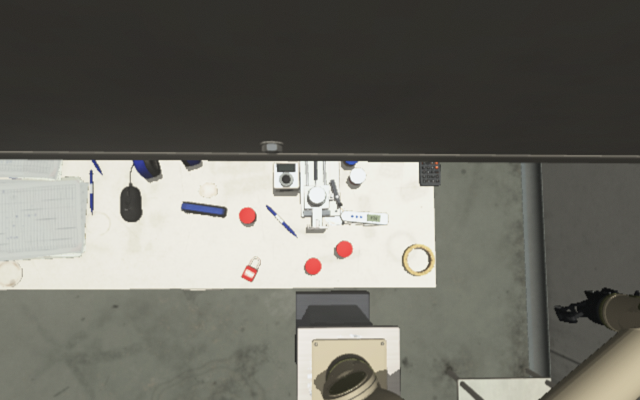

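```bash
python3 - <<'E'
import cv2
t=cv2.imread("pics/top0.png")[150:290,230:450]; cv2.imwrite("pics/top0c.png",cv2.resize(t,None,fx=3.6,fy=3.6,interpolation=cv2.INTER_CUBIC))
t=cv2.imread("pics/scene0.png")[140:270,230:410]; cv2.imwrite("pics/scene0c.png",cv2.resize(t,None,fx=4.4,fy=4.4,interpolation=cv2.INTER_CUBIC))
E
```

```text
(no output)
```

View pics/top0c.png

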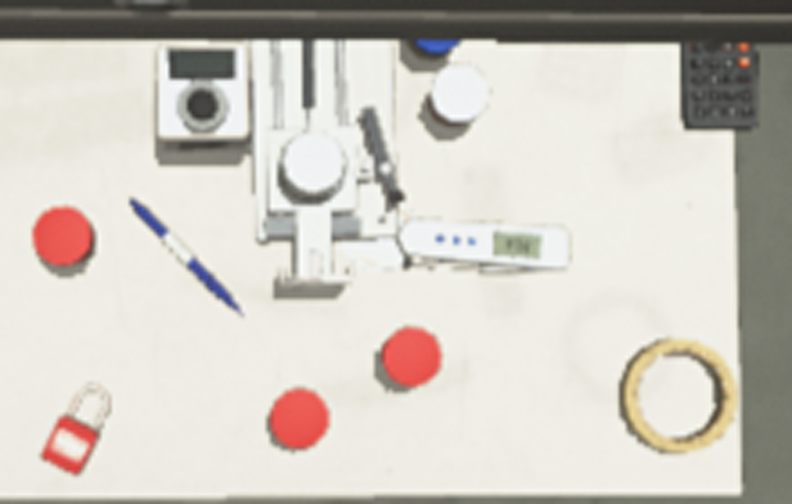

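View pics/scene0c.png

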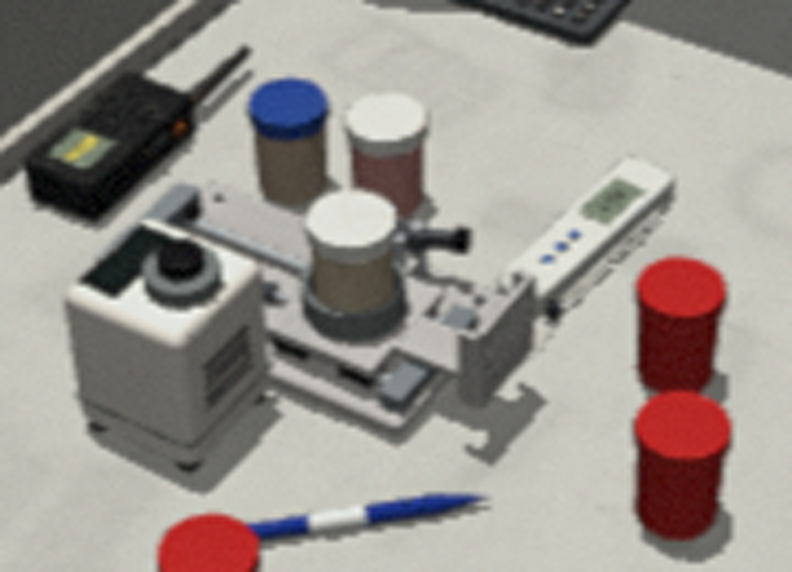

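```bash
cat >h.py <<'E'
import numpy as np
from workcell import manip, cams
from scipy.spatial.transform import Rotation as R
def ray(name,u,v,z,obs=None):
    i=cams.camera_info(name)
    if name=="wrist":
        T=np.eye(4);T[:3,:3]=R.from_quat(obs["ee_rot"]).as_matrix();T[:3,3]=obs["position"];P=T@i["tool_from_camera"]
    else: P=i["pose"]
    d=P[:3,:3]@np.array([(u-i["cx"])/i["fx"],(v-i["cy"])/i["fy"],1]);o=P[:3,3]
    return o+d*(z-o[2])/d[2]
def pts(name,L,sc,off,obs=None):
    for n,u,v,z in L: print(name,n,ray(name,u/sc+off[0],v/sc+off[1],z,obs).round(4))
E
python3 - <<'E'
from h import *
pts("top",[("key",203,102,.122),("lid",313,165,.102),("plateL",276,279,.084),("plateR",352,279,.084),("red1",411,355,.066),("red2",299,418,.066),("pot2",460,92,.066),("headL",158,140,.114),("headR",246,136,.114)],3.6,(230,150))
pts("scene",[("key",183,258,.122),("lid",352,222,.102),("plateL",462,340,.084),("plateR",533,278,.084),("red1",681,287,.066),("red2",683,425,.066)],4.4,(230,140))
E
```

```text
top key [0.5977 0.192  0.122 ]
top lid [0.5485 0.1023 0.102 ]
top plateL [0.4555 0.1325 0.084 ]
top plateR [0.4555 0.0696 0.084 ]
top red1 [0.3924 0.0193 0.066 ]
top red2 [0.3406 0.1131 0.066 ]
top pot2 [ 0.6145 -0.0238  0.066 ]
top headL [0.5675 0.2285 0.114 ]
top headR [0.571  0.1572 0.114 ]
scene key [0.5947 0.1939 0.122 ]
scene lid [0.5515 0.1031 0.102 ]
scene plateL [0.4612 0.1344 0.084 ]
scene plateR [0.4553 0.0724 0.084 ]
scene red1 [0.3936 0.0177 0.066 ]
scene red2 [0.3427 0.1115 0.066 ]
```

{"op": "move_arm", "data": {
  "claw": [0,0,0,0,0,0,0,0],
  "dp": [
    [0,-0.2,0],
    [0,-0.2,0],
    [0,-0.2,0],
    [0,-0.2,0],
    [-0.2,0,0],
    [-0.2,0,0],
    [-0.2,0,0],
    [-0.2,0,0]
  ],
  "turn": [
    [0,0,0.135],
    [0,0,0.135],
    [0,0,0.135],
    [0,0,0.135],
    [0,0,0],
    [0,0,0],
    [0,0,0],
    [0,0,0]
  ]
}}

```text
clock: 0.82
position: [0.411, -0.3654, 0.2304]
ee_rot: [0.708, -0.706, -0.001, 0.0]
ft_force: [2.3, 0.6, 1.0]
grip_width: -0.002
```

{"op": "move_arm", "data": {
  "claw": [0,0,0,0,0,0,0,0],
  "dp": [
    [-0.2,0,0],
    [-0.2,0,0],
    [-0.2,0,0],
    [-0.2,0,0],
    [-0.2,0,0],
    [-0.2,0,0],
    [-0.2,0,0],
    [-0.2,0,0]
  ],
  "turn": [
    [0,0,0],
    [0,0,0],
    [0,0,0],
    [0,0,0],
    [0,0,0],
    [0,0,0],
    [0,0,0],
    [0,0,0]
  ]
}}

```text
clock: 1.48
position: [0.41, -0.0455, 0.2313]
ee_rot: [0.708, -0.707, 0.0, 0.0]
ft_force: [1.6, -0.0, 0.7]
grip_width: 0.003
```

{"op": "move_arm", "data": {
  "claw": [0,0,0,0,0],
  "dp": [
    [-0.2,0,0],
    [-0.2,0,0],
    [-0.2,0,0],
    [0,0,0],
    [0,0,0]
  ],
  "turn": [
    [0,0,0],
    [0,0,0],
    [0,0,0],
    [0,0,0],
    [0,0,0]
  ]
}}

```text
clock: 1.9
position: [0.4101, 0.0747, 0.2313]
ee_rot: [0.709, -0.705, 0.0, 0.0]
ft_force: [0.5, -1.6, 0.9]
grip_width: -0.001
```

```bash
python3 - <<'E'
from h import *
import cv2,pickle
o=manip.get_obs(); im=cams.camera("wrist")[:,:,::-1]; pickle.dump(o,open("o1.pkl","wb"))
cv2.imwrite("pics/w1.png",im); print(o["position"],o["ee_rot"],o["ft_force"])
E
```

```text
[0.41009634 0.07465434 0.23133227] [ 7.09304301e-01 -7.04902390e-01  1.70518060e-04  3.37351459e-05] [ 0.46453719 -1.62037392  0.94303341]
```

View pics/w1.png

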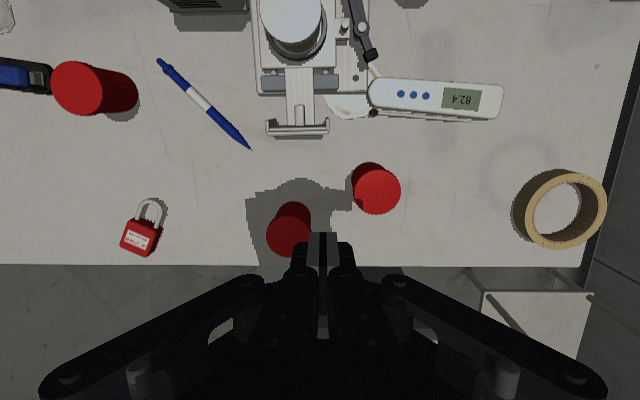

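{"op": "move_arm", "data": {
  "claw": [0,0,0,0,0],
  "dp": [
    [-0.14,-0.2,0],
    [0,-0.2,0],
    [0,-0.15,0],
    [0,0,0],
    [0,0,0]
  ],
  "turn": [
    [0,0,0],
    [0,0,0],
    [0,0,0],
    [0,0,0],
    [0,0,0]
  ]
}}

```text
clock: 2.37
position: [0.5152, 0.0951, 0.2299]
ee_rot: [-0.707, 0.707, 0.001, -0.001]
ft_force: [0.6, -0.4, 0.3]
grip_width: -0.0
```

```bash
python3 - <<'E'
from h import *
import cv2,pickle
o=manip.get_obs(); im=cams.camera("wrist")[:,:,::-1]; pickle.dump(o,open("o2.pkl","wb"))
cv2.imwrite("pics/w2.png",im); print(o["position"],o["ee_rot"],o["ft_force"])
cv2.imwrite("pics/w2c.png",cv2.resize(im[0:260,180:460],None,fx=2.3,fy=2.3,interpolation=cv2.INTER_CUBIC))
w=cv2.imread("pics/w1.png");cv2.imwrite("pics/w1c.png",cv2.resize(w[0:150,230:390],None,fx=4,fy=4,interpolation=cv2.INTER_CUBIC))
E
```

```text
[0.51519568 0.09505019 0.22990045] [-0.70676135  0.70745045  0.00131431 -0.00072526] [ 0.56441405 -0.39261668  0.25404025]
```

View pics/w2c.png

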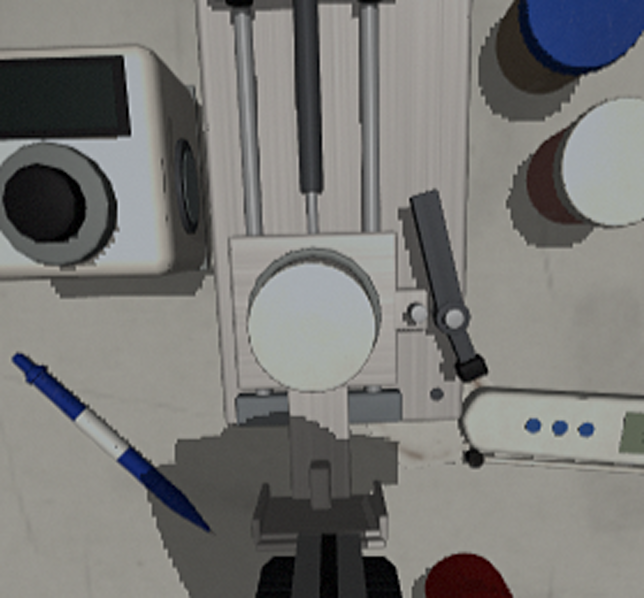

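View pics/w1c.png

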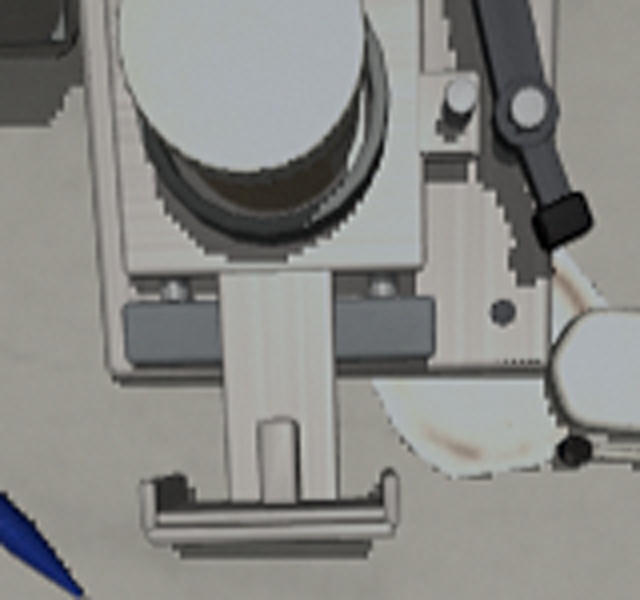

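```bash
python3 - <<'E'
from h import *
import pickle
o1=pickle.load(open("o1.pkl","rb"));o2=pickle.load(open("o2.pkl","rb"))
pts("wrist",[("plateL",148,541,.084),("plateR",395,538,.084),("baseL",112,372,.014),("baseR",548,368,.014)],4,(230,0),o1)
pts("wrist",[("key",43,202,.122),("lid",313,326,.102),("baseL",228,425,.014),("baseR",460,418,.014),("pivot",455,318,.051),("sideL0",199,0,.014),("railR",371,231,.04),("railR",368,10,.04),("railL",253,231,.04),("railL",242,10,.04),("plateL",253,545,.084),("plateR",386,545,.084)],2.3,(180,0),o2)
E
```

```text
wrist plateL [0.4542 0.1268 0.084 ]
wrist plateR [0.4553 0.0692 0.084 ]
wrist baseL [0.4945 0.1474 0.014 ]
wrist baseR [0.4964 0.0256 0.014 ]
wrist key [0.599 0.191 0.122]
wrist lid [0.5554 0.1008 0.102 ]
wrist baseL [0.494  0.1478 0.014 ]
wrist baseR [0.4977 0.0261 0.014 ]
wrist pivot [0.5532 0.0379 0.051 ]
wrist sideL0 [0.6904 0.1529 0.014 ]
wrist railR [0.591  0.0757 0.04  ]
wrist railR [0.6791 0.0784 0.04  ]
wrist railL [0.591 0.129 0.04 ]
wrist railL [0.6791 0.1309 0.04  ]
wrist plateL [0.4569 0.1285 0.084 ]
wrist plateR [0.4569 0.0695 0.084 ]
```

{"op": "move_arm", "data": {
  "claw": [0,0,0,0,0],
  "dp": [
    [-0.01,0.15,0],
    [0,0.15,0],
    [0,0.15,0],
    [0,0,0],
    [0,0,0]
  ],
  "turn": [
    [0,0,-0.031],
    [0,0,0],
    [0,0,0],
    [0,0,0],
    [0,0,0]
  ]
}}

```text
clock: 2.83
position: [0.4232, 0.0962, 0.2319]
ee_rot: [0.716, -0.698, 0.002, 0.0]
ft_force: [0.3, -0.7, 0.6]
grip_width: 0.001
```

{"op": "move_arm", "data": {
  "claw": [0,0,0,0,0,0,0],
  "dp": [
    [0,0,0.18],
    [0,0,0.18],
    [0,0,0.18],
    [0,0,0.18],
    [0,0,0.18],
    [0,0,0],
    [0,0,0]
  ],
  "turn": [
    [0,0,0],
    [0,0,0],
    [0,0,0],
    [0,0,0],
    [0,0,0],
    [0,0,0],
    [0,0,0]
  ]
}}

```text
clock: 3.42
position: [0.4237, 0.097, 0.0508]
ee_rot: [0.716, -0.698, -0.001, 0.001]
ft_force: [0.1, 0.2, 0.6]
grip_width: 0.001
```

```bash
python3 - <<'E'
from h import *
import cv2
o=manip.get_obs(); print(o["position"],o["ee_rot"],o["ft_force"])
im=cams.camera("scene")[:,:,::-1]; t=im[140:270,230:410]; a=cv2.resize(t,None,fx=3,fy=3,interpolation=cv2.INTER_CUBIC)
w=cams.camera("wrist")[:,:,::-1]; cv2.imwrite("pics/a1.png",a); cv2.imwrite("pics/w3.png",w)
E
```

```text
[0.42365098 0.09695642 0.05081502] [ 0.71624382 -0.69784789 -0.00139296  0.00107925] [0.05749034 0.19705735 0.63305044]
```

View pics/a1.png

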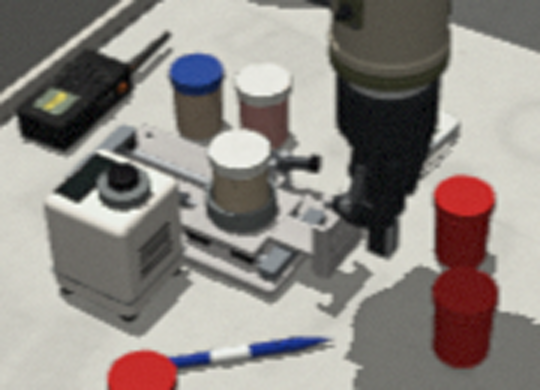

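View pics/w3.png

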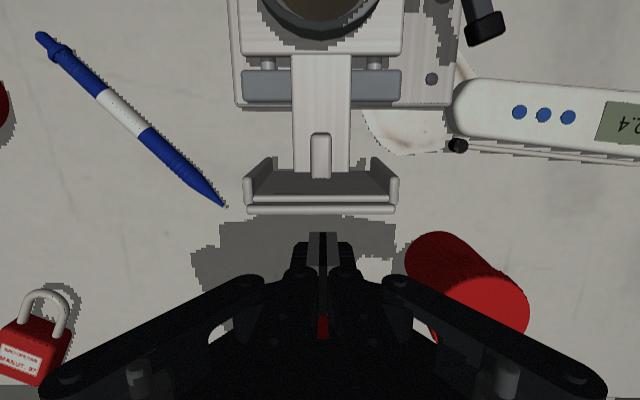

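{"op": "move_arm", "data": {
  "claw": [0,0,0,0,0,0,0,0],
  "dp": [
    [0,-0.06,0],
    [0,-0.06,0],
    [0,-0.06,0],
    [0,-0.06,0],
    [0,-0.06,0],
    [0,-0.06,0],
    [0,-0.06,0],
    [0,-0.06,0]
  ],
  "turn": [
    [0,0,0],
    [0,0,0],
    [0,0,0],
    [0,0,0],
    [0,0,0],
    [0,0,0],
    [0,0,0],
    [0,0,0]
  ]
}}

```text
clock: 4.18
position: [0.5198, 0.0996, 0.0537]
ee_rot: [0.716, -0.698, -0.0, 0.001]
ft_force: [-15.3, 0.0, 10.5]
grip_width: 0.002
```

{"op": "move_arm", "data": {
  "claw": [0,0,0,0,0],
  "dp": [
    [0,-0.03,0],
    [0,-0.03,0],
    [0,-0.02,0],
    [0,0,0],
    [0,0,0]
  ],
  "turn": [
    [0,0,0],
    [0,0,0],
    [0,0,0],
    [0,0,0],
    [0,0,0]
  ]
}}

```text
clock: 4.6
position: [0.5336, 0.1001, 0.0534]
ee_rot: [0.716, -0.698, -0.001, 0.003]
ft_force: [-22.0, -1.2, 13.5]
grip_width: 0.006
```

```bash
python3 - <<'E'
from h import *
import cv2
o=manip.get_obs(); print(o["position"],o["ft_force"])
w=cams.camera("wrist")[:,:,::-1]; cv2.imwrite("pics/w4.png",w)
E
```

```text
[0.5336022  0.10006523 0.05339134] [-21.95244584  -1.16208101  13.50481385]
```

View pics/w4.png

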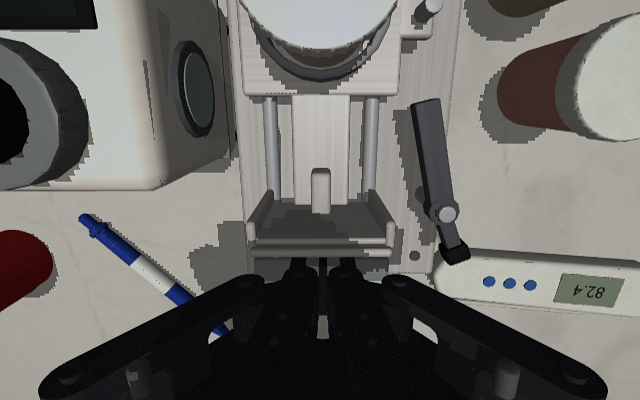

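{"op": "move_arm", "data": {
  "claw": [0,0],
  "dp": [
    [0,-0.01,0],
    [0,0,0]
  ],
  "turn": [
    [0,0,0],
    [0,0,0]
  ]
}}

```text
clock: 4.82
position: [0.5335, 0.1, 0.0533]
ee_rot: [0.717, -0.698, -0.002, 0.005]
ft_force: [-33.3, -2.1, 23.9]
grip_width: 0.005
```

{"op": "move_arm", "data": {
  "claw": [0,0,0,0,0,0,0],
  "dp": [
    [0,0.1,0],
    [0,0.15,0],
    [0,0.15,0],
    [0,0,0],
    [0,0,0],
    [0,0,0],
    [0,0,0]
  ],
  "turn": [
    [0,0,0],
    [0,0,0],
    [0,0,0],
    [0,0,0],
    [0,0,0],
    [0,0,0],
    [0,0,0]
  ]
}}

```text
clock: 5.4
position: [0.4604, 0.098, 0.0529]
ee_rot: [0.716, -0.698, 0.001, -0.001]
ft_force: [0.2, -0.0, -0.3]
grip_width: -0.001
```

```bash
python3 - <<'E'
from h import *
import cv2
o=manip.get_obs(); print(o["position"],o["ft_force"])
w=cams.camera("wrist")[:,:,::-1]; cv2.imwrite("pics/w5.png",w)
E
```

```text
[0.46043896 0.0980377  0.0528676 ] [ 0.15196168 -0.03515011 -0.27356078]
```

View pics/w5.png

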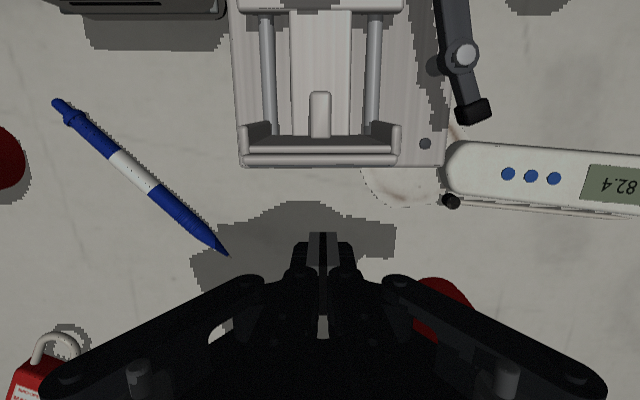

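{"op": "move_arm", "data": {
  "claw": [0,0,0,0,0,0],
  "dp": [
    [0,0,-0.18],
    [0,0,-0.18],
    [0,0,-0.18],
    [0,0,-0.15],
    [0,0,0],
    [0,0,0]
  ],
  "turn": [
    [0,0,0],
    [0,0,0],
    [0,0,0],
    [0,0,0],
    [0,0,0],
    [0,0,0]
  ]
}}

```text
clock: 5.95
position: [0.4601, 0.0983, 0.1913]
ee_rot: [0.716, -0.698, 0.001, -0.002]
ft_force: [0.7, -0.7, -0.9]
grip_width: 0.004
```

```bash
python3 - <<'E'
from h import *
import cv2,pickle
o=manip.get_obs(); print(o["position"],o["ft_force"])
w=cams.camera("wrist")[:,:,::-1]; cv2.imwrite("pics/w6.png",w);pickle.dump(o,open("o6.pkl","wb"))
cv2.imwrite("pics/w6c.png",cv2.resize(w[0:240,160:460],None,fx=2.4,fy=2.4,interpolation=cv2.INTER_CUBIC))
im=cams.camera("scene")[:,:,::-1]; t=im[140:270,230:410]; cv2.imwrite("pics/a6.png",cv2.resize(t,None,fx=3,fy=3,interpolation=cv2.INTER_CUBIC))
E
```

```text
[0.46013157 0.09829429 0.19131509] [ 0.71785925 -0.67366984 -0.85293911]
```

View pics/w6c.png

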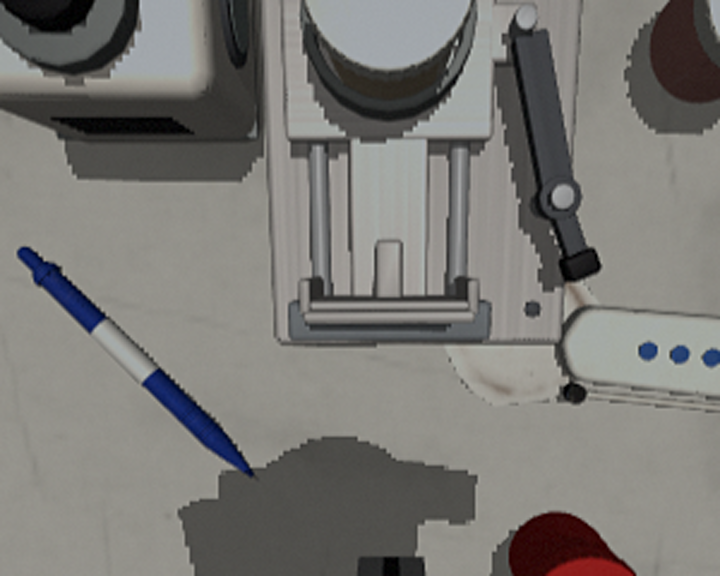

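View pics/a6.png

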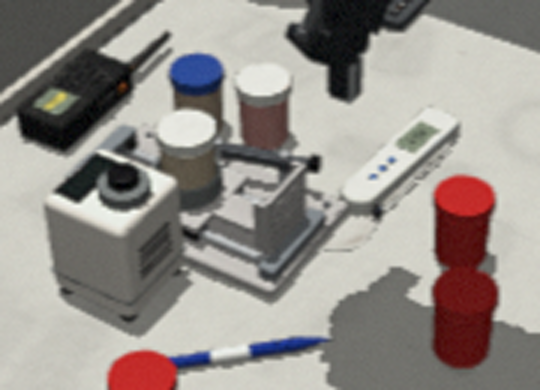

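```bash
python3 - <<'E'
from h import *
import pickle
o=pickle.load(open("o6.pkl","rb"))
pts("wrist",[("plate",390,324,.084),("baseL",278,345,.014),("baseR",565,344,.014)],2.4,(160,0),o)
E
```

```text
wrist plate [0.5086 0.0997 0.084 ]
wrist baseL [0.4926 0.1478 0.014 ]
wrist baseR [0.4963 0.0236 0.014 ]
```

{"op": "move_arm", "data": {
  "claw": [0,0,0,0,0,0,0],
  "dp": [
    [-0.11,-0.175,0],
    [-0.11,-0.175,0],
    [-0.11,-0.175,0],
    [-0.11,-0.175,0],
    [0,0,0],
    [0,0,0],
    [0,0,0]
  ],
  "turn": [
    [0,0,0],
    [0,0,0],
    [0,0,0],
    [0,0,0],
    [0,0,0],
    [0,0,0],
    [0,0,0]
  ]
}}

```text
clock: 6.63
position: [0.5953, 0.1897, 0.1876]
ee_rot: [0.717, -0.698, -0.001, 0.001]
ft_force: [-0.5, -1.1, -0.2]
grip_width: -0.002
```

```bash
python3 - <<'E'
from h import *
import cv2,pickle
o=manip.get_obs(); print(o["position"],o["ft_force"])
w=cams.camera("wrist")[:,:,::-1]; cv2.imwrite("pics/w7.png",w);pickle.dump(o,open("o7.pkl","wb"))
im=cams.camera("scene")[:,:,::-1]; t=im[120:250,210:390]; cv2.imwrite("pics/a7.png",cv2.resize(t,None,fx=3.5,fy=3.5,interpolation=cv2.INTER_CUBIC))
E
```

```text
[0.59534532 0.18968863 0.18759311] [-0.49462015 -1.11708815 -0.16490965]
```

View pics/w7.png

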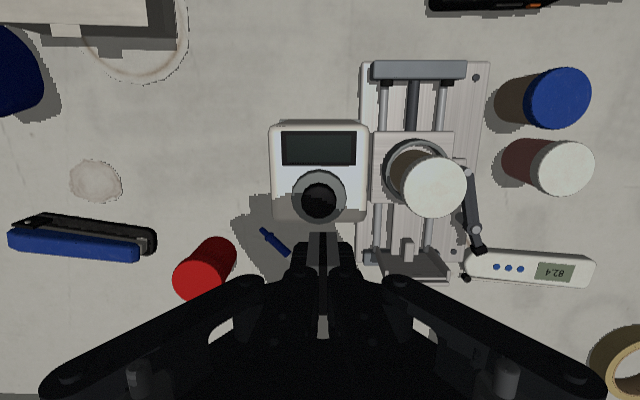

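View pics/a7.png

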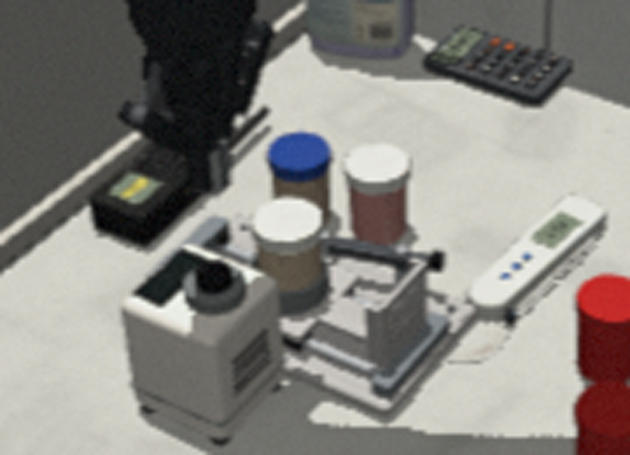

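```bash
python3 - <<'E'
from h import *
import cv2,pickle
o=pickle.load(open("o7.pkl","rb"))
pts("wrist",[("key",318.5,201,.122)],1,(0,0),o)
w=cv2.imread("pics/w7.png");cv2.imwrite("pics/w7c.png",cv2.resize(w[110:250,260:400],None,fx=4,fy=4,interpolation=cv2.INTER_CUBIC))
E
```

```text
wrist key [0.6005 0.1928 0.122 ]
```

View pics/w7c.png

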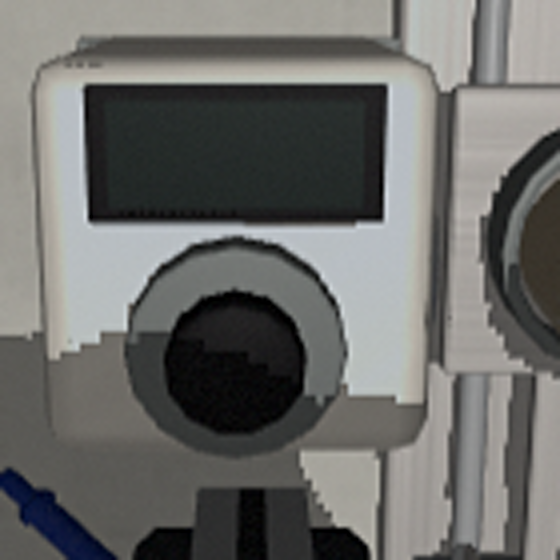

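{"op": "move_arm", "data": {
  "claw": [0,0,0,0,0,0],
  "dp": [
    [-0.01,-0.024,0.1],
    [0,0,0.1],
    [0,0,0.1],
    [0,0,0],
    [0,0,0],
    [0,0,0]
  ],
  "turn": [
    [0,0,0],
    [0,0,0],
    [0,0,0],
    [0,0,0],
    [0,0,0],
    [0,0,0]
  ]
}}

```text
clock: 7.23
position: [0.6013, 0.1915, 0.1311]
ee_rot: [0.716, -0.698, 0.001, -0.001]
ft_force: [-0.5, -0.4, -0.1]
grip_width: -0.001
```

{"op": "move_arm", "data": {
  "claw": [0,0,0,0,0,0,0],
  "dp": [
    [0,0,0.02],
    [0,0,0.02],
    [0,0,0.015],
    [0,0,0.015],
    [0,0,0],
    [0,0,0],
    [0,0,0]
  ],
  "turn": [
    [0,0,0],
    [0,0,0],
    [0,0,0],
    [0,0,0],
    [0,0,0],
    [0,0,0],
    [0,0,0]
  ]
}}

```text
clock: 7.82
position: [0.6015, 0.1919, 0.1162]
ee_rot: [0.716, -0.698, 0.001, -0.001]
ft_force: [0.4, -0.2, 7.1]
grip_width: -0.001
```

{"op": "move_arm", "data": {
  "claw": [0,0,0,0,0],
  "dp": [
    [0,0,0.008],
    [0,0,0.007],
    [0,0,0],
    [0,0,0],
    [0,0,0]
  ],
  "turn": [
    [0,0,0],
    [0,0,0],
    [0,0,0],
    [0,0,0],
    [0,0,0]
  ]
}}

```text
clock: 8.23
position: [0.6017, 0.192, 0.1157]
ee_rot: [0.716, -0.698, 0.001, -0.001]
ft_force: [-8.7, -4.6, 28.0]
grip_width: -0.001
```

```bash
python3 - <<'E'
from h import *
import cv2
o=manip.get_obs(); print(o["position"],o["ft_force"])
im=cams.camera("scene")[:,:,::-1]; t=im[120:250,210:390]; cv2.imwrite("pics/a8.png",cv2.resize(t,None,fx=3.5,fy=3.5,interpolation=cv2.INTER_CUBIC))
E
```

```text
[0.60169319 0.19197399 0.11574984] [-8.73635503 -4.60681772 27.97766093]
```

View pics/a8.png

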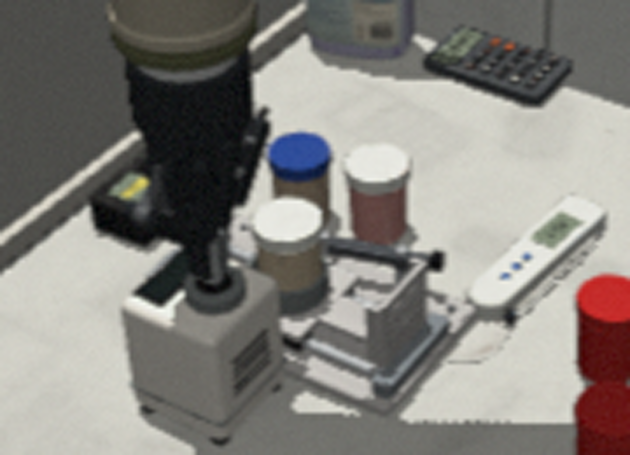

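{"op": "move_arm", "data": {
  "claw": [0,0,0,0,0,0,0],
  "dp": [
    [0,0,-0.1],
    [0,0,-0.2],
    [0,0,-0.2],
    [0,0,0],
    [0,0,0],
    [0,0,0],
    [0,0,0]
  ],
  "turn": [
    [0,0,0],
    [0,0,0],
    [0,0,0],
    [0,0,0],
    [0,0,0],
    [0,0,0],
    [0,0,0]
  ]
}}

```text
clock: 8.87
position: [0.6003, 0.1913, 0.2107]
ee_rot: [0.716, -0.698, -0.0, 0.001]
ft_force: [-0.2, -0.7, -0.4]
grip_width: 0.003
```

```bash
python3 - <<'E'
from h import *
import cv2
o=manip.get_obs(); print(o["position"],o["ft_force"],o["joint_velocities"].round(3))
w=cams.camera("wrist")[:,:,::-1]; cv2.imwrite("pics/w9.png",w)
im=cams.camera("scene")[:,:,::-1]; t=im[120:250,210:390]; cv2.imwrite("pics/a9.png",cv2.resize(t,None,fx=3.5,fy=3.5,interpolation=cv2.INTER_CUBIC))
E
```

```text
[0.60033496 0.19134544 0.21074468] [-0.15126898 -0.72890541 -0.43114254] [ 0.001  0.005 -0.     0.003 -0.001  0.002  0.001]
```

View pics/w9.png

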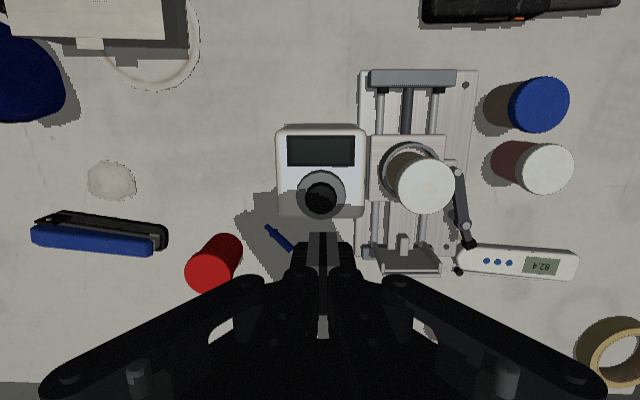

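View pics/a9.png

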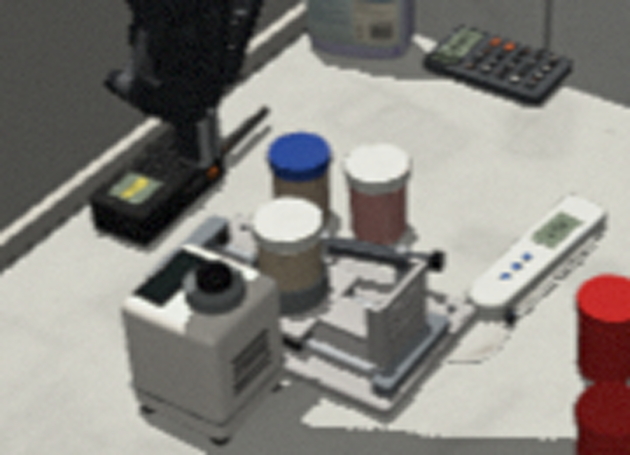

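The key is back up, the slide is latched, the pot is upright in its nest, and the arm is clear at TCP z = 0.21. I'm handing in now.

```bash
python3 -c "
from workcell import manip; print(manip.hand_in())"
```

```text
the job is handed in; nothing more can be done
None
```

I carried out the whole sequence and handed the job in at about 9 s of the 48 s allowed. The hand-in reports no verdict.

- **Slide pushed in:** With the shut fingertips on the front of the push plate, I pushed the slide to its end stop. The tip stopped moving while the force rose from 22 N to 33 N, at about 0.09 m of travel by TCP position.
- **Slide latched:** I drew the fingers back and the slide returned by itself. In the wrist image the plate face measured x = 0.5086 m, about 0.055 m of travel, and the stop pin appeared held by the pawl.
- **Key pressed:** I pressed the key down until it bottomed. The tip was at z = 0.1157 m, about 6 mm of travel, and the force rose from 7 N to 28 N. The fingertips cover more than the key, so part of that force may have come from the ring round it.
- **Final state:** After I raised the tool to z = 0.21 m, the pictures showed the key up, the slide still latched and the pot upright in its nest. No bystander in view looked moved. The arm was free, with under 1 N on the wrist.

One reading was unexpected: an upward force of 10 to 24 N on the tool during the push. I took it to be friction on the plate, and it went away on release. No check failed. My position measurements from different cameras differed by 2 to 7 mm, up to 7 mm for the pot lid and up to 6 mm for the key and the plate.

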